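# Line up the blues from dark to light

## Robot

A 6-joint arm with a two-finger parallel gripper is mounted at the origin on the work surface. World frame = base frame: x ahead of the robot, y to its left, z up, the work surface at z = 0. Lengths are in m, angles in rad, forces in N, time in s.
With the tool pointing down it reaches from about 0.35 to 0.925 m from the base axis. Payload 6.4 kg.
Tool frame: the origin (TCP) lies on the centre line of the jaws, within the pads' length; the fingertips stand 17 mm ahead of it and the grasp point (between the pads) lies 2 mm behind it; z points along the fingers, y is the line along which they close (so a half turn about z gives the same grasp; the last joint's range is limited). The gripper opens to 85 mm and grips with 20 to 120 N. Pads are 22 mm wide; open, the fingers measure 114 mm over their backs; the gripper's body (76 mm by 85 mm) begins 54 mm behind the grasp point. The pads swing forward as they close: fully open they stand 13 mm farther back than shut.
Start: joints at [-1.37, 0.245, 1.558, -0, 1.339, -0.174], TCP at [0.238, -0.605, 0.248] pointing down, gripper open.
Joint ranges: [-3.13, 3.13], [-1.02, 2.26], [0.13, 2.54], [-0.95, 4.09], [0.21, 2.88], [-2.74, 2.74]. Speed limits (rad/s): [2.57, 2.57, 3.14, 3.14, 3.14, 3.14].

## Interface

Orientations are given as a unit quaternion [x, y, z, w].
In Python, from cell import ctrl, read_camera, camera_info, finder gives the robot as it stands.
- The arm moves only by the shell command python3 -m creep 'ROWS' [FORCE]. ROWS is JSON, a list of rows, each an object with "grip": the opening, from 0 (shut) to 1 (fully open); "translation": the shift along the world's x, y, z as a fraction of full scale, a list of three; "delta_rot": the turn, a rotation vector about the world's x, y, z as a fraction of full scale, a list of three. A call has 1 to 8 rows; each row is the pose to reach, as a shift and turn from the pose commanded when the call began, turning the shorter way round; what a row does not reach only later rows make up. Full scale, the value 1, is 0.1 m for a shift and 180 degrees for a turn. A row lasts 1/12 s, in which the tool goes at most 41.7 mm and 7.16 degrees, less where a joint would pass 70% of its speed; a pose out of reach is approached as far as the arm can. A call with a number of a shift or a turn outside -1 to 1 is refused whole. A call with a gripper value outside its range is refused whole. The fingers move at their own pace and stop on an object; FORCE is the grip in N (left out, the last holds). Time passes only in rows, so rows that repeat a pose let the fingers close. It gives the time, the measured TCP pose, the force, the opening and the grip force at its end, in the units of the state.
- ctrl.read_state(): the state, without advancing time (a new reading comes with each control period).
- read_camera(name): name is "scene" or "top"; returns the picture (384x512x3 uint8, red, green, blue); there is no depth.
- camera_info(name): a dict with "K" (3x3 intrinsics, pixels), "k1" (the pictures are not rectified: a ray, as slopes to the right and down, at radius r is drawn at 1 + k1 r^2 times it, then the intrinsics apply), "xyz" and "orientation" of the camera in the world. Camera axes: x right, y up, looking along -z (the intrinsics and any distortion apply to the point x, -y, -z); pixel columns grow to the right and rows downward; lengths in m; the calibration is good to about 2 mm. A picture is of the moment at which its call begins. camera_info takes no time and is no camera call.
- ctrl.job_done(): hands the job in; it is judged then, once.
Trained networks look in the newest picture that a camera, given by its name, has taken for a name from the list of things; names that differ only in an ending like _2 or _b are one class to them, and where a whole thing is asked for, a point or a joint stands for the part that bears it (a point fixed in the world has none). Each returns a list of dicts, best first, with "p" (0 to 1); they miss things now and then, are a little off and sometimes report something else, mostly with a low value. They report only what shows in the picture. A call takes as long as a camera call. They do not tell look-alikes from the thing itself.
- finder.boxes_of(target, camera): "location" ([x, y, z] in m, in world coordinates, good to about 4 mm: the middle of the surface that is visible of it).
- finder.cut_out(target, camera): "pixels" (384x512 bool, what is visible of it).
The state is a dict: "time_s": time; "q": joint angles; "qd": joint speeds; "effort": joint torques, N m; "tcp_pos": TCP position; "tcp_rot": TCP orientation; "contact_force": force on the tool from outside, world axes, zero at the start; "ft_torque": the same for the moment, N m; "width": finger opening in m; "grip_force": force on a finger pad.
Only numpy, scipy, OpenCV 4.12 (cv2) and the standard library are available. Lean on these libraries where they do the work, as an engineer would, in place of code of your own. Each camera call takes 0.05 s, during which the arm holds its last target. There are 200 camera calls.

## Task

Get the blues ready for the flower painting: stand the four pots of blue paint on the white discs of the wooden ledge, one upright and well centred on each disc, in order of shade, with the darkest next to the black tile and the lightest at the other end. Keep every blue pot upright on the way, and leave the red pot where it stands.

Things in the scene. Friction and masses are not known exactly. Their poses are not given: they have to be found in the camera images.
- pot_navy: paint pot, the darkest blue (very dark navy): round screw-top pot, straight-sided, 48 mm in diameter (yellow lid included), 65 mm tall, about 0.12 kg. The lower 50 mm and a 39 mm swatch on the lid show the paint. Origin at the centre of its underside, z up. Five pots stand upright on the table (z = 0), nearer the robot than the ledge, in any order, at least 50 mm clear of one another.
- pot_royal: paint pot, the second darkest (strong royal blue): same size and shape as pot_navy, origin at the centre of its underside.
- pot_sky: paint pot, the second lightest (sky blue): same size and shape as pot_navy, origin at the centre of its underside.
- pot_pale: paint pot, the lightest (very pale, whitish blue): same size and shape as pot_navy, origin at the centre of its underside.
- pot_red: paint pot of red paint, same size and shape as the blue ones and standing among them; not part of the job. Origin at the centre of its underside.
- mark1: flat white paper disc, 56 mm across, on the wooden ledge: number 1 of the row of four, counted from the robot's left (+y) to its right (-y). Origin at its centre on the ledge's top face, 12 mm above the table. Neighbouring discs are 75 to 95 mm apart, centre to centre.
- mark2: flat white paper disc, 56 mm across, on the wooden ledge: number 2 of the row of four, counted from the robot's left (+y) to its right (-y). Origin at its centre on the ledge's top face, 12 mm above the table. The ledge is a fixed board 460 x 80 mm, 12 mm thick, turned up to 9 degrees from square to the robot.
- mark3: flat white paper disc, 56 mm across, on the wooden ledge: number 3 of the row of four, counted from the robot's left (+y) to its right (-y). Origin at its centre on the ledge's top face, 12 mm above the table. The disc is paper-thin: a pot on it has its underside at 12 mm.
- mark4: flat white paper disc, 56 mm across, on the wooden ledge: number 4 of the row of four, counted from the robot's left (+y) to its right (-y). Origin at its centre on the ledge's top face, 12 mm above the table.
- tile_black: flat black tile, 60 x 34 x 3 mm, fixed on one end of the ledge, beyond the row of discs (70 to 85 mm from the nearest disc); it marks the dark end of the row. A like white tile marks the light end. Which end is which changes. Origin at the centre of its underside.
Mind the look-alikes: they are no part of the job. Leave any pink look-alike of the pot_pale alone.

How it is judged:
By the outcome, as a careful person would: the job done as asked, in the order asked, and still so for the second after the job is handed in, with the robot touching nothing.
It also fails if it takes over 106 s, if anything falls off the work surface, if the arm or the gripper's body presses on something with over 40 N, if the wrist force passes 120 N, or if a joint passes its speed limit or range.

## Working session

There is one attempt and no reset: what is moved stays moved. The work goes in short steps, Python scripts to look and compute and a shell command to move; the robot and the scene stay as the last step left them, time stands still between calls to the robot, and variables do not carry over. Pictures are saved under pics/ and viewed, at most 14 in all, crops included, and the job is handed in when it is done.

```bash
ls; mkdir -p pics
python3 - <<'E'
from cell import ctrl, read_camera, camera_info, finder
import cv2
for n in("top","scene"):
    cv2.imwrite(f"pics/{n}0.png",read_camera(n)[:,:,::-1]); print(n,camera_info(n))
for t in("pot_navy","pot_royal","pot_sky","pot_pale","pot_red","mark1","mark2","mark3","mark4","tile_black"):
    print(t,[(round(d["p"],2),[round(v,3) for v in d["location"]]) for d in finder.boxes_of(t,"top")])
s=ctrl.read_state();print(s)
E
```

```text
pics
top {'K': array([[419.73955704,   0.        , 258.76601551],
       [  0.        , 419.73955704, 183.26845201],
       [  0.        ,   0.        ,   1.        ]]), 'k1': -0.03750535016278995, 'xyz': array([ 0.38217626, -0.0122732 ,  0.94594285]), 'orientation': array([-0.03690617,  0.04457637,  0.70927897, -0.70254838])}
scene {'K': array([[432.1196755 ,   0.        , 261.19006596],
       [  0.        , 432.1196755 , 189.72518251],
       [  0.        ,   0.        ,   1.        ]]), 'k1': -0.1380516336137387, 'xyz': array([ 1.09758257, -0.37390568,  0.94896415]), 'orientation': array([0.27584027, 0.16083378, 0.488475  , 0.81205715])}
pot_navy [(0.96, [0.442, -0.008, 0.062]), (0.62, [0.446, 0.137, 0.064]), (0.59, [0.64, -0.012, 0.012])]
pot_royal [(0.76, [0.488, -0.122, 0.064])]
pot_sky [(0.72, [0.448, 0.315, 0.063])]
pot_pale [(0.9, [0.345, -0.305, 0.065]), (0.9, [0.545, -0.251, 0.062]), (0.87, [0.424, -0.362, 0.063]), (0.73, [0.336, -0.212, 0.066]), (0.71, [0.444, -0.277, 0.063])]
pot_red [(0.71, [0.444, 0.134, 0.065])]
mark1 [(0.96, [0.616, 0.156, 0.018]), (0.79, [0.626, 0.
[... 537 characters left out ...]
.273, 0.063])]
{'time_s': 0.6, 'q': array([-1.37012197e+00,  2.45077506e-01,  1.55779883e+00, -2.32579037e-05,
        1.33866224e+00, -1.74090639e-01]), 'qd': array([-0.00237877,  0.0003349 , -0.00171066, -0.00010673,  0.00146744,
        0.00132945]), 'effort': array([-2.04909620e-04, -4.29271960e+01, -3.26252675e+01, -1.62915030e-04,
        5.95360143e-04,  9.17361547e-06]), 'tcp_pos': array([ 0.2379451 , -0.60490324,  0.24830528]), 'tcp_rot': array([ 9.82494711e-01,  1.86290479e-01, -1.09567255e-05,  2.71866760e-05]), 'contact_force': array([ 0.90140444, -0.00433928, -0.21194634]), 'ft_torque': array([0.02428502, 0.05697234, 0.01012993]), 'grip_force': 0.0, 'width': 0.08570946377194806}
```

View pics/top0.png

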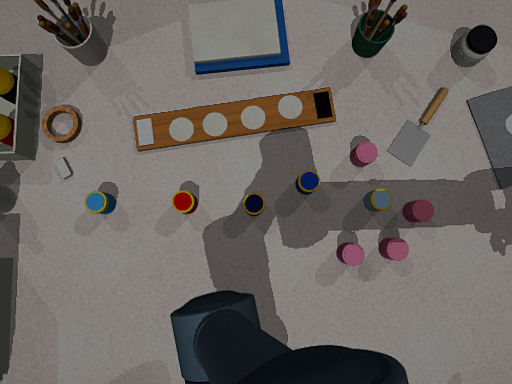

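View pics/scene0.png

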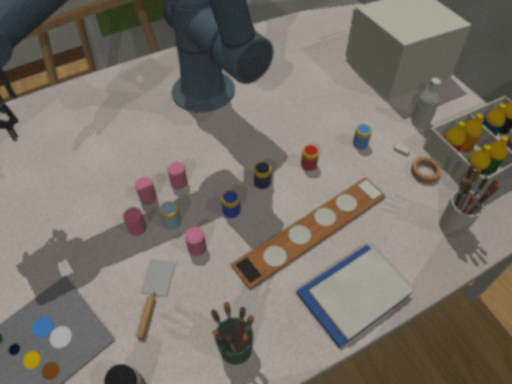

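The top view shows the black tile at (323,105), at the right (-y) end of the ledge, so mark4 = navy, 3 = royal, 2 = sky, 1 = pale. Pots are at: sky (99,202), red (184,202), navy (254,204), royal (307,182), pale (380,199, in shadow). The four pink ones around the pale pot are look-alikes. Next I'll refine the positions.

```bash
cat > h.py <<'E'
import numpy as np, cv2
from scipy.spatial.transform import Rotation as R
from scipy.optimize import least_squares
from cell import ctrl, read_camera, camera_info, finder
def proj(P,cam):
    c=camera_info(cam); p=(np.atleast_2d(P)-c["xyz"])@R.from_quat(c["orientation"]).as_matrix()
    s=np.c_[p[:,0],-p[:,1]]/-p[:,2:]; s=s*(1+c["k1"]*(s**2).sum(1,keepdims=True))
    return s*c["K"][0,0]+c["K"][:2,2]
A=np.linspace(0,2*np.pi,40)
def model(xy,z0,z1,r,cam):
    P=[[xy[0]+r*np.cos(a),xy[1]+r*np.sin(a),z] for z in {z0,z1} for a in A]
    m=cv2.moments(cv2.convexHull(proj(P,cam).astype(np.float32))); return np.array([m["m10"],m["m01"]])/m["m00"],m["m00"]
def find(t,cam,z0,z1,r,near=None):
    out=[]
    for d in finder.cut_out(t,cam):
        px=d["pixels"].astype(np.uint8)
        if px.sum()<30: continue
        v,u=np.nonzero(px); c=np.array([u.mean(),v.mean()])
        s=least_squares(lambda q:model(q,z0,z1,r,cam)[0]-c,[.5,0],x_scale=.1)
        out.append((round(d["p"],2),s.x.round(4).tolist(),c.round(0).tolist(),round(px.sum()/model(s.x,z0,z1,r,cam)[1],2)))
    return out
E
python3 - <<'E'
from h import *
for cam in("top","scene"):
    read_camera(cam)
    for t in("pot_navy","pot_royal","pot_sky","pot_pale"):
        print(cam,t,*find(t,cam,0,.065,.024),sep="\n  ")
    print(cam,"marks",*find("mark1",cam,.012,.012,.028),sep="\n  ")
E
```

```text
top
  pot_navy
  (0.94, [0.4422, -0.0102], [253.0, 204.0], np.float64(0.94))
top
  pot_royal
  (0.76, [0.4884, -0.128], [307.0, 182.0], np.float64(0.96))
top
  pot_sky
  (0.61, [0.4481, 0.3233], [100.0, 203.0], np.float64(0.97))
  (0.42, [0.4891, -0.1282], [307.0, 182.0], np.float64(0.94))
top
  pot_pale
  (0.98, [0.3443, -0.312], [393.0, 248.0], np.float64(0.94))
  (0.93, [0.4484, -0.2816], [378.0, 200.0], np.float64(0.96))
  (0.85, [0.5502, -0.2542], [363.0, 154.0], np.float64(0.95))
  (0.81, [0.3333, -0.2169], [350.0, 254.0], np.float64(0.95))
  (0.73, [0.424, -0.3699], [418.0, 211.0], np.float64(0.99))
  (0.36, [0.4882, -0.1284], [307.0, 182.0], np.float64(0.89))
top
  marks
  (0.97, [0.6653, -0.0957], [290.0, 107.0], np.float64(1.02))
  (0.67, [0.6424, -0.0106], [253.0, 117.0], np.float64(1.0))
  (0.61, [0.6166, 0.1534], [181.0, 129.0], np.float64(1.05))
  (0.57, [0.627, 0.0764], [215.0, 124.0], np.float64(0.96))
scene
  pot_navy
  (0.79, [0.4424, -0.0124], [262.0, 174.0], np.float64(0.97))
scene
  pot_royal
  (0.61, [0.4899, -0.1301], [231.0, 203.0], np.float64(0.93))
scene
  pot_sky
  (0.59, [0.452, 0.3191], [362.0, 137.0], np.float64(0.96))
scene
  pot_pale
  (0.82, [0.3429, -0.3138], [146.0, 190.0], np.float64(0.96))
  (0.77, [0.3325, -0.2202], [177.0, 174.0], np.float64(0.95))
  (0.76, [0.4259, -0.3726], [134.0, 221.0], np.float64(0.97))
  (0.57, [0.5523, -0.2565], [195.0, 241.0], np.float64(1.02))
  (0.33, [0.6389, 0.0633], [325.0, 217.0], np.float64(0.57))
scene
  marks
  (0.87, [0.6428, -0.012], [300.0, 234.0], np.float64(0.98))
  (0.8, [0.6157, 0.1506], [346.0, 202.0], np.float64(1.04))
  (0.66, [0.6674, -0.0971], [275.0, 256.0], np.float64(0.99))
  (0.6, [0.628, 0.0735], [325.0, 217.0], np.float64(0.93))
```

```bash
python3 -m creep '[{"grip":1,"translation":[0.53,0.8,-0.2],"delta_rot":[0,0,0.11]},{"grip":1,"translation":[0.53,0.8,-0.2],"delta_rot":[0,0,0.11]},{"grip":1,"translation":[0.53,0.8,-0.2],"delta_rot":[0,0,0.11]}]' 60
python3 -m creep '[{"grip":1,"translation":[0.53,0.8,-0.2],"delta_rot":[0,0,0.11]},{"grip":1,"translation":[0.53,0.8,-0.2],"delta_rot":[0,0,0.11]},{"grip":1,"translation":[0.53,0.8,-0.2],"delta_rot":[0,0,0.11]}]'
python3 -m creep '[{"grip":1,"translation":[0.52,0.8,-0.2],"delta_rot":[0,0,0.11]},{"grip":1,"translation":[0.52,0.8,-0.2],"delta_rot":[0,0,0.11]},{"grip":1,"translation":[0.52,0.8,-0.2],"delta_rot":[0,0,0.11]}]'
python3 -m creep '[{"grip":1,"translation":[0.52,0.82,-0.3],"delta_rot":[0,0,0.103]},{"grip":1,"translation":[0.52,0.82,-0.3],"delta_rot":[0,0,0.103]},{"grip":1,"translation":[0.52,0.82,-0.3],"delta_rot":[0,0,0.103]},{"grip":1,"translation":[0.52,0.82,-0.3],"delta_rot":[0,0,0.103]},{"grip":1,"translation":[0.52,0.82,-0.3],"delta_rot":[0,0,0.103]},{"grip":1,"translation":[0.52,0.82,-0.3],"delta_rot":[0,0,0.103]}]'
```

```text
time_s: 1.45
tcp_pos: [0.2926, -0.521, 0.2266]
tcp_rot: [0.934, 0.356, 0.001, -0.002]
contact_force: [-0.2, 0.0, -0.2]
width: 0.0851
grip_force: 0.0
time_s: 1.7
tcp_pos: [0.3456, -0.4406, 0.2068]
tcp_rot: [0.859, 0.512, 0.001, -0.002]
contact_force: [0.2, -0.3, -0.3]
width: 0.0854
grip_force: 0.0
time_s: 1.95
tcp_pos: [0.3973, -0.3606, 0.1868]
tcp_rot: [0.758, 0.652, 0.001, -0.001]
contact_force: [0.4, -0.0, -0.6]
width: 0.0858
grip_force: 0.0
time_s: 2.45
tcp_pos: [0.448, -0.2838, 0.1589]
tcp_rot: [0.647, 0.762, -0.0, 0.001]
contact_force: [0.7, -0.3, -0.3]
width: 0.0855
grip_force: 0.0
```

```bash
python3 -m creep '[{"grip":1,"translation":[0,0.01,-0.3],"delta_rot":[0,0,0]},{"grip":1,"translation":[0,0.01,-0.6],"delta_rot":[0,0,0]},{"grip":1,"translation":[0,0.01,-0.8],"delta_rot":[0,0,0]}]'
python3 -m creep '[{"grip":1,"translation":[0,0,-0.2],"delta_rot":[0,0,0]},{"grip":1,"translation":[0,0,-0.38],"delta_rot":[0,0,0]},{"grip":1,"translation":[0,0,-0.38],"delta_rot":[0,0,0]},{"grip":0,"translation":[0,0,-0.38],"delta_rot":[0,0,0]},{"grip":0,"translation":[0,0,-0.38],"delta_rot":[0,0,0]},{"grip":0,"translation":[0,0,-0.38],"delta_rot":[0,0,0]},{"grip":0,"translation":[0,0,-0.38],"delta_rot":[0,0,0]},{"grip":0,"translation":[0,0,-0.38],"delta_rot":[0,0,0]}]' 60
python3 -m creep '[{"grip":0,"translation":[0,0,0],"delta_rot":[0,0,0]},{"grip":0,"translation":[0,0,0],"delta_rot":[0,0,0]},{"grip":0,"translation":[0,0,0],"delta_rot":[0,0,0]},{"grip":0,"translation":[0,0,0],"delta_rot":[0,0,0]}]'
```

```text
time_s: 2.7
tcp_pos: [0.447, -0.283, 0.077]
tcp_rot: [0.648, 0.762, -0.0, -0.0]
contact_force: [-0.2, 0.6, -0.4]
width: 0.0856
grip_force: 0.0
time_s: 3.37
tcp_pos: [0.4491, -0.2833, 0.0424]
tcp_rot: [0.647, 0.763, -0.0, 0.002]
contact_force: [-1.5, -1.5, 6.5]
width: 0.0468
grip_force: 61.9
time_s: 3.7
tcp_pos: [0.4491, -0.2833, 0.0423]
tcp_rot: [0.647, 0.763, -0.0, 0.002]
contact_force: [-0.4, -0.5, 6.8]
width: 0.047
grip_force: 62.0
```

```bash
python3 -m creep '[{"grip":0,"translation":[0,0,0.15],"delta_rot":[0,0,0]},{"grip":0,"translation":[0,0,0.4],"delta_rot":[0,0,0]},{"grip":0,"translation":[0,0,0.7],"delta_rot":[0,0,0]},{"grip":0,"translation":[0,0,1],"delta_rot":[0,0,0]}]'
python3 -m creep '[{"grip":0,"translation":[0.06,0.15,0],"delta_rot":[0,0,0]},{"grip":0,"translation":[0.16,0.4,0],"delta_rot":[0,0,0]},{"grip":0,"translation":[0.25,0.63,0],"delta_rot":[0,0,0]},{"grip":0,"translation":[0.34,0.87,0],"delta_rot":[0,0,0]}]'
python3 -m creep '[{"grip":0,"translation":[0.11,0.29,0],"delta_rot":[0,0,0]},{"grip":0,"translation":[0.22,0.58,0],"delta_rot":[0,0,0]},{"grip":0,"translation":[0.34,0.87,0],"delta_rot":[0,0,0]}]'
python3 -m creep '[{"grip":0,"translation":[0.11,0.29,0],"delta_rot":[0,0,0]},{"grip":0,"translation":[0.22,0.58,0],"delta_rot":[0,0,0]},{"grip":0,"translation":[0.34,0.87,0],"delta_rot":[0,0,0]}]'
python3 -m creep '[{"grip":0,"translation":[0.11,0.29,0],"delta_rot":[0,0,0]},{"grip":0,"translation":[0.22,0.58,0],"delta_rot":[0,0,0]},{"grip":0,"translation":[0.34,0.87,0],"delta_rot":[0,0,0]}]'
python3 -m creep '[{"grip":0,"translation":[0.11,0.29,0],"delta_rot":[0,0,0]},{"grip":0,"translation":[0.22,0.55,0],"delta_rot":[0,0,0]},{"grip":0,"translation":[0.3,0.78,0],"delta_rot":[0,0,0]},{"grip":0,"translation":[0.32,0.87,0],"delta_rot":[0,0,0]},{"grip":0,"translation":[0.32,0.87,0],"delta_rot":[0,0,0]},{"grip":0,"translation":[0.32,0.87,0],"delta_rot":[0,0,0]},{"grip":0,"translation":[0.32,0.87,0],"delta_rot":[0,0,0]}]'
python3 - <<'E'
from h import *
for n in("top","scene"): cv2.imwrite(f"pics/{n}1.png",read_camera(n)[:,:,::-1])
a=[cv2.imread(f"pics/{n}1.png")[60:300,100:450] for n in("top","scene")]
cv2.imwrite("pics/c1.png",np.hstack(a))
E
```

```text
time_s: 4.03
tcp_pos: [0.4473, -0.2811, 0.1409]
tcp_rot: [0.647, 0.763, 0.0, -0.001]
contact_force: [0.5, -0.3, -1.3]
width: 0.0466
grip_force: 61.9
time_s: 4.37
tcp_pos: [0.482, -0.1939, 0.1406]
tcp_rot: [0.647, 0.763, 0.0, 0.0]
contact_force: [0.1, -0.6, -1.5]
width: 0.0469
grip_force: 62.0
time_s: 4.62
tcp_pos: [0.5159, -0.1063, 0.1404]
tcp_rot: [0.647, 0.763, 0.0, -0.0]
contact_force: [0.8, 0.9, -1.5]
width: 0.0467
grip_force: 62.0
time_s: 4.87
tcp_pos: [0.5499, -0.0191, 0.1403]
tcp_rot: [0.647, 0.763, -0.0, -0.0]
contact_force: [1.1, -0.3, -1.5]
width: 0.0469
grip_force: 62.0
time_s: 5.12
tcp_pos: [0.5838, 0.0679, 0.1402]
tcp_rot: [0.647, 0.763, -0.0, -0.0]
contact_force: [0.7, -1.1, -1.7]
width: 0.047
grip_force: 62.0
time_s: 5.7
tcp_pos: [0.6155, 0.152, 0.14]
tcp_rot: [0.647, 0.762, -0.0, -0.0]
contact_force: [-0.5, -0.5, -1.4]
width: 0.0472
grip_force: 62.0
```

View pics/c1.png

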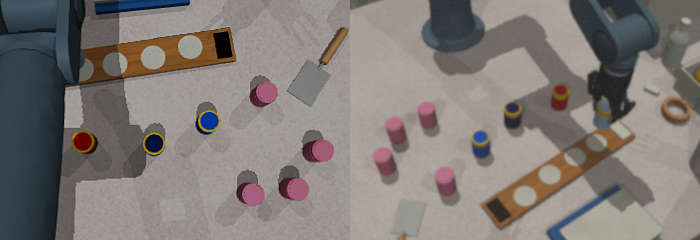

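In the crop the pale pot hangs upright in the gripper over the ledge's light end (about (603,110)), and the pinks haven't moved. Lowering it.

```bash
python3 -m creep '[{"grip":0,"translation":[0,0,-0.3],"delta_rot":[0,0,0]},{"grip":0,"translation":[0,0,-0.6],"delta_rot":[0,0,0]},{"grip":0,"translation":[0,0,-0.75],"delta_rot":[0,0,0]},{"grip":0,"translation":[0,0,-0.81],"delta_rot":[0,0,0]},{"grip":0,"translation":[0,0,-0.84],"delta_rot":[0,0,0]},{"grip":0,"translation":[0,0,-0.86],"delta_rot":[0,0,0]},{"grip":0,"translation":[0,0,-0.865],"delta_rot":[0,0,0]},{"grip":0,"translation":[0,0,-0.865],"delta_rot":[0,0,0]}]'
```

```text
time_s: 6.47
tcp_pos: [0.6171, 0.1532, 0.0553]
tcp_rot: [0.647, 0.763, 0.001, 0.001]
contact_force: [0.5, -0.5, -2.0]
width: 0.0469
grip_force: 62.1
```

```bash
python3 -m creep '[{"grip":0,"translation":[0,0,-0.01],"delta_rot":[0,0,0]},{"grip":0,"translation":[0,0,-0.015],"delta_rot":[0,0,0]},{"grip":0,"translation":[0,0,-0.015],"delta_rot":[0,0,0]},{"grip":0,"translation":[0,0,-0.015],"delta_rot":[0,0,0]}]'
```

```text
time_s: 6.8
tcp_pos: [0.6171, 0.1533, 0.0544]
tcp_rot: [0.647, 0.763, 0.001, 0.001]
contact_force: [-1.8, 1.0, 4.6]
width: 0.0469
grip_force: 62.9
```

```bash
python3 -m creep '[{"grip":1,"translation":[0,0,0],"delta_rot":[0,0,0]},{"grip":1,"translation":[0,0,0],"delta_rot":[0,0,0]},{"grip":1,"translation":[0,0,0],"delta_rot":[0,0,0]},{"grip":1,"translation":[0,0,0],"delta_rot":[0,0,0]},{"grip":1,"translation":[0,0,0.2],"delta_rot":[0,0,0]},{"grip":1,"translation":[0,0,0.55],"delta_rot":[0,0,0]},{"grip":1,"translation":[0,0,0.9],"delta_rot":[0,0,0]}]'
python3 -m creep '[{"grip":1,"translation":[-0.28,0.28,0],"delta_rot":[0,0,0]},{"grip":1,"translation":[-0.56,0.56,0],"delta_rot":[0,0,0]},{"grip":1,"translation":[-0.83,0.83,0],"delta_rot":[0,0,0]}]'
python3 -m creep '[{"grip":1,"translation":[-0.28,0.28,0],"delta_rot":[0,0,0]},{"grip":1,"translation":[-0.56,0.56,0],"delta_rot":[0,0,0]},{"grip":1,"translation":[-0.83,0.86,0],"delta_rot":[0,0,0]},{"grip":1,"translation":[-0.83,0.86,0],"delta_rot":[0,0,0]},{"grip":1,"translation":[-0.83,0.86,0],"delta_rot":[0,0,0]},{"grip":1,"translation":[-0.83,0.86,0],"delta_rot":[0,0,0]}]'
python3 - <<'E'
from h import *
for cam in("top","scene"):
    read_camera(cam)
    print(cam,*find("pot_pale",cam,.012,.077,.024),sep="\n  ")
E
```

```text
time_s: 7.38
tcp_pos: [0.6146, 0.153, 0.1415]
tcp_rot: [0.647, 0.763, -0.001, -0.002]
contact_force: [0.5, 0.4, 0.2]
width: 0.0854
grip_force: 0.0
time_s: 7.63
tcp_pos: [0.5325, 0.2367, 0.1432]
tcp_rot: [0.647, 0.762, 0.001, 0.0]
contact_force: [0.4, -0.2, -0.6]
width: 0.0852
grip_force: 0.0
time_s: 8.13
tcp_pos: [0.4502, 0.3221, 0.1424]
tcp_rot: [0.646, 0.763, 0.0, 0.0]
contact_force: [0.7, -0.4, 0.5]
width: 0.0854
grip_force: 0.0
top
  (0.96, [0.4222, -0.3662], [418.0, 211.0], np.float64(0.95))
  (0.81, [0.5481, -0.2508], [363.0, 154.0], np.float64(0.87))
  (0.62, [0.3344, -0.2141], [350.0, 254.0], np.float64(0.84))
  (0.6, [0.3443, -0.3084], [394.0, 248.0], np.float64(0.86))
  (0.58, [0.6172, 0.1551], [177.0, 124.0], np.float64(0.98))
scene
  (0.96, [0.6164, 0.1522], [349.0, 195.0], np.float64(0.97))
  (0.8, [0.3526, -0.3148], [145.0, 190.0], np.float64(1.0))
  (0.75, [0.5596, -0.259], [195.0, 241.0], np.float64(0.94))
  (0.69, [0.3423, -0.2219], [177.0, 174.0], np.float64(0.93))
  (0.6, [0.434, -0.3717], [135.0, 221.0], np.float64(0.89))
```

```bash
python3 -m creep '[{"grip":1,"translation":[0,0,-0.3],"delta_rot":[0,0,0]},{"grip":1,"translation":[0,0,-0.6],"delta_rot":[0,0,0]},{"grip":1,"translation":[0,0,-0.85],"delta_rot":[0,0,0]},{"grip":1,"translation":[0,0,-1],"delta_rot":[0,0,0]},{"grip":1,"translation":[0,0,-1],"delta_rot":[0,0,0]},{"grip":0,"translation":[0,0,-1],"delta_rot":[0,0,0]},{"grip":0,"translation":[0,0,-1],"delta_rot":[0,0,0]},{"grip":0,"translation":[0,0,-1],"delta_rot":[0,0,0]}]' 60
python3 -m creep '[{"grip":0,"translation":[0,0,0],"delta_rot":[0,0,0]},{"grip":0,"translation":[0,0,0],"delta_rot":[0,0,0]},{"grip":0,"translation":[0,0,0],"delta_rot":[0,0,0]},{"grip":0,"translation":[0,0,0],"delta_rot":[0,0,0]}]'
python3 -m creep '[{"grip":0,"translation":[0,0,0.15],"delta_rot":[0,0,0]},{"grip":0,"translation":[0,0,0.4],"delta_rot":[0,0,0]},{"grip":0,"translation":[0,0,0.7],"delta_rot":[0,0,0]},{"grip":0,"translation":[0,0,1],"delta_rot":[0,0,0]}]'
```

```text
time_s: 9.0
tcp_pos: [0.4514, 0.3225, 0.044]
tcp_rot: [0.647, 0.763, 0.001, 0.001]
contact_force: [-3.4, -0.5, 3.4]
width: 0.0519
grip_force: 2.4
time_s: 9.33
tcp_pos: [0.4516, 0.3227, 0.0443]
tcp_rot: [0.647, 0.763, 0.002, 0.001]
contact_force: [0.3, -0.9, 6.8]
width: 0.0468
grip_force: 61.9
time_s: 9.67
tcp_pos: [0.4491, 0.3218, 0.1429]
tcp_rot: [0.647, 0.763, -0.001, -0.0]
contact_force: [1.3, -0.2, -1.6]
width: 0.0466
grip_force: 61.8
```

```bash
python3 -m creep '[{"grip":0,"translation":[0.1,-0.15,0],"delta_rot":[0,0,0]},{"grip":0,"translation":[0.28,-0.4,0],"delta_rot":[0,0,0]},{"grip":0,"translation":[0.44,-0.62,0],"delta_rot":[0,0,0]},{"grip":0,"translation":[0.59,-0.82,0],"delta_rot":[0,0,0]}]'
python3 -m creep '[{"grip":0,"translation":[0.2,-0.27,0],"delta_rot":[0,0,0]},{"grip":0,"translation":[0.4,-0.55,0],"delta_rot":[0,0,0]},{"grip":0,"translation":[0.59,-0.82,0],"delta_rot":[0,0,0]}]'
python3 -m creep '[{"grip":0,"translation":[0.2,-0.27,0],"delta_rot":[0,0,0]},{"grip":0,"translation":[0.4,-0.55,0],"delta_rot":[0,0,0]},{"grip":0,"translation":[0.55,-0.77,0],"delta_rot":[0,0,0]},{"grip":0,"translation":[0.6,-0.82,0],"delta_rot":[0,0,0]},{"grip":0,"translation":[0.6,-0.82,0],"delta_rot":[0,0,0]},{"grip":0,"translation":[0.6,-0.82,0],"delta_rot":[0,0,0]},{"grip":0,"translation":[0.6,-0.82,0],"delta_rot":[0,0,0]}]'
python3 -m creep '[{"grip":0,"translation":[0,0,-0.3],"delta_rot":[0,0,0]},{"grip":0,"translation":[0,0,-0.6],"delta_rot":[0,0,0]},{"grip":0,"translation":[0,0,-0.75],"delta_rot":[0,0,0]},{"grip":0,"translation":[0,0,-0.82],"delta_rot":[0,0,0]},{"grip":0,"translation":[0,0,-0.85],"delta_rot":[0,0,0]},{"grip":0,"translation":[0,0,-0.87],"delta_rot":[0,0,0]},{"grip":0,"translation":[0,0,-0.875],"delta_rot":[0,0,0]},{"grip":0,"translation":[0,0,-0.875],"delta_rot":[0,0,0]}]'
```

```text
time_s: 10.0
tcp_pos: [0.5094, 0.2391, 0.1427]
tcp_rot: [0.647, 0.763, 0.0, 0.0]
contact_force: [0.2, 0.6, -1.7]
width: 0.0468
grip_force: 61.8
time_s: 10.25
tcp_pos: [0.5685, 0.1568, 0.1424]
tcp_rot: [0.647, 0.763, 0.0, 0.0]
contact_force: [-0.2, 1.1, -2.1]
width: 0.0471
grip_force: 61.8
time_s: 10.83
tcp_pos: [0.627, 0.0773, 0.142]
tcp_rot: [0.646, 0.763, -0.0, -0.001]
contact_force: [-0.5, 0.0, -1.5]
width: 0.0469
grip_force: 61.9
time_s: 11.5
tcp_pos: [0.6291, 0.0763, 0.0564]
tcp_rot: [0.647, 0.763, 0.001, 0.001]
contact_force: [-0.3, 0.7, 1.2]
width: 0.047
grip_force: 62.1
```

```bash
python3 -m creep '[{"grip":0,"translation":[0,0,-0.01],"delta_rot":[0,0,0]},{"grip":0,"translation":[0,0,-0.01],"delta_rot":[0,0,0]},{"grip":1,"translation":[0,0,-0.01],"delta_rot":[0,0,0]},{"grip":1,"translation":[0,0,-0.01],"delta_rot":[0,0,0]},{"grip":1,"translation":[0,0,-0.01],"delta_rot":[0,0,0]},{"grip":1,"translation":[0,0,-0.01],"delta_rot":[0,0,0]},{"grip":1,"translation":[0,0,0.1],"delta_rot":[0,0,0]},{"grip":1,"translation":[0,0,0.3],"delta_rot":[0,0,0]}]'
python3 -m creep '[{"grip":1,"translation":[0,0,0.3],"delta_rot":[0,0,0]},{"grip":1,"translation":[0,0,0.6],"delta_rot":[0,0,0]}]'
python3 -m creep '[{"grip":1,"translation":[-0.2,-0.3,0],"delta_rot":[0,0,0]},{"grip":1,"translation":[-0.46,-0.68,0],"delta_rot":[0,0,0]},{"grip":1,"translation":[-0.46,-0.68,0],"delta_rot":[0,0,0]}]'
python3 -m creep '[{"grip":1,"translation":[-0.2,-0.3,0],"delta_rot":[0,0,0]},{"grip":1,"translation":[-0.46,-0.68,0],"delta_rot":[0,0,0]},{"grip":1,"translation":[-0.46,-0.68,0],"delta_rot":[0,0,0]}]'
python3 -m creep '[{"grip":1,"translation":[-0.2,-0.3,0],"delta_rot":[0,0,0]},{"grip":1,"translation":[-0.46,-0.68,0],"delta_rot":[0,0,0]},{"grip":1,"translation":[-0.46,-0.68,0],"delta_rot":[0,0,0]},{"grip":1,"translation":[-0.46,-0.68,0],"delta_rot":[0,0,0]},{"grip":1,"translation":[-0.46,-0.68,0],"delta_rot":[0,0,0]}]'
python3 - <<'E'
from h import *
for cam in("top","scene"):
    read_camera(cam)
    print(cam,*find("pot_sky",cam,.012,.077,.024),sep="\n  ")
E
```

```text
time_s: 12.17
tcp_pos: [0.626, 0.0761, 0.0828]
tcp_rot: [0.647, 0.763, -0.002, -0.002]
contact_force: [-0.9, 1.4, -1.2]
width: 0.0855
grip_force: 0.0
time_s: 12.33
tcp_pos: [0.6273, 0.0761, 0.1456]
tcp_rot: [0.647, 0.763, -0.001, -0.001]
contact_force: [-0.0, 0.1, 0.7]
width: 0.0852
grip_force: 0.0
time_s: 12.58
tcp_pos: [0.5797, 0.0049, 0.1456]
tcp_rot: [0.648, 0.762, -0.001, 0.0]
contact_force: [-0.3, 0.1, -0.4]
width: 0.0857
grip_force: 0.0
time_s: 12.83
tcp_pos: [0.5335, -0.0632, 0.145]
tcp_rot: [0.648, 0.762, -0.001, -0.0]
contact_force: [-0.7, 0.4, 0.2]
width: 0.0854
grip_force: 0.0
time_s: 13.25
tcp_pos: [0.4904, -0.1279, 0.1454]
tcp_rot: [0.647, 0.762, 0.0, 0.0]
contact_force: [0.1, 0.7, -0.4]
width: 0.0855
grip_force: 0.0
top
  (0.83, [0.6278, 0.078], [212.0, 119.0], np.float64(0.96))
scene
  (0.88, [0.6285, 0.0766], [327.0, 209.0], np.float64(0.84))
```

```bash
python3 -m creep '[{"grip":1,"translation":[-0.005,-0.01,-0.3],"delta_rot":[0,0,0]},{"grip":1,"translation":[-0.005,-0.01,-0.6],"delta_rot":[0,0,0]},{"grip":1,"translation":[-0.005,-0.01,-0.85],"delta_rot":[0,0,0]},{"grip":1,"translation":[-0.005,-0.01,-1],"delta_rot":[0,0,0]},{"grip":1,"translation":[-0.005,-0.01,-1],"delta_rot":[0,0,0]},{"grip":0,"translation":[-0.005,-0.01,-1],"delta_rot":[0,0,0]},{"grip":0,"translation":[-0.005,-0.01,-1],"delta_rot":[0,0,0]},{"grip":0,"translation":[-0.005,-0.01,-1],"delta_rot":[0,0,0]}]' 60
python3 -m creep '[{"grip":0,"translation":[0,0,0],"delta_rot":[0,0,0]},{"grip":0,"translation":[0,0,0],"delta_rot":[0,0,0]},{"grip":0,"translation":[0,0,0],"delta_rot":[0,0,0]},{"grip":0,"translation":[0,0,0],"delta_rot":[0,0,0]}]'
python3 -m creep '[{"grip":0,"translation":[0,0,0.15],"delta_rot":[0,0,0]},{"grip":0,"translation":[0,0,0.4],"delta_rot":[0,0,0]},{"grip":0,"translation":[0,0,0.7],"delta_rot":[0,0,0]},{"grip":0,"translation":[0,0,1],"delta_rot":[0,0,0]}]'
python3 -m creep '[{"grip":0,"translation":[0.12,0.1,0],"delta_rot":[0,0,0]},{"grip":0,"translation":[0.35,0.26,0],"delta_rot":[0,0,0]},{"grip":0,"translation":[0.57,0.43,0],"delta_rot":[0,0,0]},{"grip":0,"translation":[0.77,0.58,0],"delta_rot":[0,0,0]}]'
python3 -m creep '[{"grip":0,"translation":[0.22,0.17,0],"delta_rot":[0,0,0]},{"grip":0,"translation":[0.45,0.35,0],"delta_rot":[0,0,0]},{"grip":0,"translation":[0.65,0.5,0],"delta_rot":[0,0,0]},{"grip":0,"translation":[0.75,0.585,0],"delta_rot":[0,0,0]},{"grip":0,"translation":[0.75,0.585,0],"delta_rot":[0,0,0]},{"grip":0,"translation":[0.75,0.585,0],"delta_rot":[0,0,0]},{"grip":0,"translation":[0.75,0.585,0],"delta_rot":[0,0,0]}]'
```

```text
time_s: 14.12
tcp_pos: [0.4908, -0.1292, 0.0464]
tcp_rot: [0.646, 0.763, 0.0, 0.002]
contact_force: [1.2, 0.2, 0.9]
width: 0.0517
grip_force: 0.4
time_s: 14.45
tcp_pos: [0.4911, -0.1296, 0.0468]
tcp_rot: [0.647, 0.763, 0.001, 0.002]
contact_force: [-0.5, 1.1, 6.1]
width: 0.0466
grip_force: 61.8
time_s: 14.78
tcp_pos: [0.4887, -0.1285, 0.1456]
tcp_rot: [0.647, 0.763, -0.0, -0.001]
contact_force: [0.2, -0.9, -0.3]
width: 0.0467
grip_force: 61.7
time_s: 15.12
tcp_pos: [0.5674, -0.0701, 0.1454]
tcp_rot: [0.647, 0.763, 0.0, 0.0]
contact_force: [-0.1, -0.6, -0.4]
width: 0.0467
grip_force: 61.8
time_s: 15.7
tcp_pos: [0.6407, -0.0128, 0.1445]
tcp_rot: [0.647, 0.763, -0.0, -0.0]
contact_force: [-0.4, 0.3, -1.4]
width: 0.0471
grip_force: 61.9
```

```bash
python3 -m creep '[{"grip":0,"translation":[0,0.01,-0.3],"delta_rot":[0,0,0]},{"grip":0,"translation":[0,0.01,-0.6],"delta_rot":[0,0,0]},{"grip":0,"translation":[0,0.01,-0.75],"delta_rot":[0,0,0]},{"grip":0,"translation":[0,0.01,-0.82],"delta_rot":[0,0,0]},{"grip":0,"translation":[0,0.01,-0.85],"delta_rot":[0,0,0]},{"grip":0,"translation":[0,0.01,-0.87],"delta_rot":[0,0,0]},{"grip":0,"translation":[0,0.01,-0.875],"delta_rot":[0,0,0]},{"grip":0,"translation":[0,0.01,-0.875],"delta_rot":[0,0,0]}]'
```

```text
time_s: 16.37
tcp_pos: [0.6426, -0.0117, 0.0588]
tcp_rot: [0.647, 0.763, 0.001, 0.001]
contact_force: [-1.1, -0.4, -0.4]
width: 0.0471
grip_force: 62.1
```

```bash
python3 -m creep '[{"grip":0,"translation":[0,0,-0.012],"delta_rot":[0,0,0]},{"grip":0,"translation":[0,0,-0.012],"delta_rot":[0,0,0]},{"grip":1,"translation":[0,0,-0.012],"delta_rot":[0,0,0]},{"grip":1,"translation":[0,0,-0.012],"delta_rot":[0,0,0]},{"grip":1,"translation":[0,0,-0.012],"delta_rot":[0,0,0]},{"grip":1,"translation":[0,0,-0.012],"delta_rot":[0,0,0]},{"grip":1,"translation":[0,0,0.1],"delta_rot":[0,0,0]},{"grip":1,"translation":[0,0,0.3],"delta_rot":[0,0,0]}]'
python3 -m creep '[{"grip":1,"translation":[0,0,0.3],"delta_rot":[0,0,0]},{"grip":1,"translation":[0,0,0.6],"delta_rot":[0,0,0]}]'
python3 -m creep '[{"grip":1,"translation":[-0.3,0,0],"delta_rot":[0,0,0]},{"grip":1,"translation":[-0.65,0,0],"delta_rot":[0,0,0]},{"grip":1,"translation":[-1,0,0],"delta_rot":[0,0,0]}]'
python3 -m creep '[{"grip":1,"translation":[-0.3,0,0],"delta_rot":[0,0,0]},{"grip":1,"translation":[-0.65,0,0],"delta_rot":[0,0,0]},{"grip":1,"translation":[-1,0,0],"delta_rot":[0,0,0]},{"grip":1,"translation":[-1,0,0],"delta_rot":[0,0,0]},{"grip":1,"translation":[-1,0,0],"delta_rot":[0,0,0]}]'
python3 - <<'E'
from h import *
for cam in("top","scene"):
    read_camera(cam)
    print(cam,*find("pot_royal",cam,.012,.077,.024),sep="\n  ")
E
```

```text
time_s: 17.03
tcp_pos: [0.6395, -0.011, 0.0853]
tcp_rot: [0.647, 0.763, -0.001, -0.002]
contact_force: [0.8, 0.2, 0.6]
width: 0.0854
grip_force: 0.0
time_s: 17.2
tcp_pos: [0.6408, -0.0112, 0.1481]
tcp_rot: [0.647, 0.763, -0.0, -0.001]
contact_force: [0.6, -1.7, 0.4]
width: 0.0854
grip_force: 0.0
time_s: 17.45
tcp_pos: [0.5411, -0.0115, 0.1488]
tcp_rot: [0.647, 0.763, 0.001, 0.001]
contact_force: [-0.5, -0.3, 0.6]
width: 0.0851
grip_force: 0.0
time_s: 17.87
tcp_pos: [0.4401, -0.0111, 0.1475]
tcp_rot: [0.647, 0.763, 0.0, 0.0]
contact_force: [-0.2, -0.3, 1.0]
width: 0.0853
grip_force: 0.0
top
  (0.74, [0.6423, -0.0101], [252.0, 113.0], np.float64(0.9))
scene
  (0.6, [0.642, -0.0117], [301.0, 227.0], np.float64(0.91))
```

```bash
python3 -m creep '[{"grip":1,"translation":[0,0,-0.3],"delta_rot":[0,0,0]},{"grip":1,"translation":[0,0,-0.6],"delta_rot":[0,0,0]},{"grip":1,"translation":[0,0,-0.85],"delta_rot":[0,0,0]},{"grip":1,"translation":[0,0,-1],"delta_rot":[0,0,0]},{"grip":1,"translation":[0,0,-1],"delta_rot":[0,0,0]}]' 60
python3 -m creep '[{"grip":1,"translation":[0,0,-0.05],"delta_rot":[0,0,0]},{"grip":0,"translation":[0,0,-0.05],"delta_rot":[0,0,0]},{"grip":0,"translation":[0,0,-0.05],"delta_rot":[0,0,0]},{"grip":0,"translation":[0,0,-0.05],"delta_rot":[0,0,0]},{"grip":0,"translation":[0,0,-0.05],"delta_rot":[0,0,0]},{"grip":0,"translation":[0,0,-0.05],"delta_rot":[0,0,0]},{"grip":0,"translation":[0,0,-0.05],"delta_rot":[0,0,0]},{"grip":0,"translation":[0,0,-0.05],"delta_rot":[0,0,0]}]'
python3 -m creep '[{"grip":0,"translation":[0,0,0.15],"delta_rot":[0,0,0]},{"grip":0,"translation":[0,0,0.4],"delta_rot":[0,0,0]},{"grip":0,"translation":[0,0,0.7],"delta_rot":[0,0,0]},{"grip":0,"translation":[0,0,1],"delta_rot":[0,0,0]}]'
python3 -m creep '[{"grip":0,"translation":[0.12,-0.05,0],"delta_rot":[0,0,0]},{"grip":0,"translation":[0.33,-0.13,0],"delta_rot":[0,0,0]},{"grip":0,"translation":[0.55,-0.21,0],"delta_rot":[0,0,0]},{"grip":0,"translation":[0.75,-0.285,0],"delta_rot":[0,0,0]}]'
python3 -m creep '[{"grip":0,"translation":[0.25,-0.1,0],"delta_rot":[0,0,0]},{"grip":0,"translation":[0.5,-0.19,0],"delta_rot":[0,0,0]},{"grip":0,"translation":[0.75,-0.285,0],"delta_rot":[0,0,0]}]'
python3 -m creep '[{"grip":0,"translation":[0.25,-0.1,0],"delta_rot":[0,0,0]},{"grip":0,"translation":[0.5,-0.19,0],"delta_rot":[0,0,0]},{"grip":0,"translation":[0.69,-0.26,0],"delta_rot":[0,0,0]},{"grip":0,"translation":[0.75,-0.285,0],"delta_rot":[0,0,0]},{"grip":0,"translation":[0.75,-0.285,0],"delta_rot":[0,0,0]},{"grip":0,"translation":[0.75,-0.285,0],"delta_rot":[0,0,0]},{"grip":0,"translation":[0.75,-0.285,0],"delta_rot":[0,0,0]}]'
```

```text
time_s: 18.48
tcp_pos: [0.4398, -0.0108, 0.0442]
tcp_rot: [0.647, 0.763, -0.001, -0.003]
contact_force: [-0.1, -0.1, -0.0]
width: 0.0855
grip_force: 0.0
time_s: 19.15
tcp_pos: [0.4428, -0.0117, 0.0437]
tcp_rot: [0.647, 0.763, 0.001, 0.001]
contact_force: [-0.5, 0.6, 5.0]
width: 0.0463
grip_force: 61.8
time_s: 19.48
tcp_pos: [0.4406, -0.0111, 0.1429]
tcp_rot: [0.647, 0.763, -0.0, -0.001]
contact_force: [0.8, 0.3, -1.2]
width: 0.0469
grip_force: 61.8
time_s: 19.82
tcp_pos: [0.5173, -0.0402, 0.1426]
tcp_rot: [0.647, 0.763, 0.0, 0.0]
contact_force: [0.1, -0.6, -0.6]
width: 0.0468
grip_force: 61.9
time_s: 20.07
tcp_pos: [0.5922, -0.0686, 0.142]
tcp_rot: [0.647, 0.763, -0.0, -0.0]
contact_force: [-0.2, -0.4, -0.3]
width: 0.0469
grip_force: 61.9
time_s: 20.65
tcp_pos: [0.6652, -0.0963, 0.1419]
tcp_rot: [0.647, 0.763, -0.0, -0.001]
contact_force: [-1.1, -0.3, -1.6]
width: 0.0469
grip_force: 62.0
```

```bash
python3 -m creep '[{"grip":0,"translation":[0,0,-0.3],"delta_rot":[0,0,0]},{"grip":0,"translation":[0,0,-0.6],"delta_rot":[0,0,0]},{"grip":0,"translation":[0,0,-0.75],"delta_rot":[0,0,0]},{"grip":0,"translation":[0,0,-0.82],"delta_rot":[0,0,0]},{"grip":0,"translation":[0,0,-0.85],"delta_rot":[0,0,0]},{"grip":0,"translation":[0,0,-0.87],"delta_rot":[0,0,0]},{"grip":0,"translation":[0,0,-0.875],"delta_rot":[0,0,0]},{"grip":0,"translation":[0,0,-0.875],"delta_rot":[0,0,0]}]'
```

```text
time_s: 21.32
tcp_pos: [0.6675, -0.0972, 0.0564]
tcp_rot: [0.647, 0.763, 0.001, 0.001]
contact_force: [-0.1, -0.1, -0.3]
width: 0.0464
grip_force: 62.0
```

```bash
python3 -m creep '[{"grip":0,"translation":[0,0,-0.013],"delta_rot":[0,0,0]},{"grip":0,"translation":[0,0,-0.013],"delta_rot":[0,0,0]},{"grip":1,"translation":[0,0,-0.013],"delta_rot":[0,0,0]},{"grip":1,"translation":[0,0,-0.013],"delta_rot":[0,0,0]},{"grip":1,"translation":[0,0,-0.013],"delta_rot":[0,0,0]},{"grip":1,"translation":[0,0,-0.013],"delta_rot":[0,0,0]},{"grip":1,"translation":[0,0,0.1],"delta_rot":[0,0,0]},{"grip":1,"translation":[0,0,0.3],"delta_rot":[0,0,0]}]'
python3 -m creep '[{"grip":1,"translation":[0,0,0.3],"delta_rot":[0,0,0]},{"grip":1,"translation":[0,0,0.8],"delta_rot":[0,0,0]},{"grip":1,"translation":[0,0,0.8],"delta_rot":[0,0,0]}]'
python3 -m creep '[{"grip":1,"translation":[-0.9,-0.5,0],"delta_rot":[0,0,0]},{"grip":1,"translation":[-0.9,-0.5,0],"delta_rot":[0,0,0]},{"grip":1,"translation":[-0.9,-0.5,0],"delta_rot":[0,0,0]}]'
python3 -m creep '[{"grip":1,"translation":[-0.9,-0.5,0],"delta_rot":[0,0,0]},{"grip":1,"translation":[-0.9,-0.5,0],"delta_rot":[0,0,0]},{"grip":1,"translation":[-0.9,-0.5,0],"delta_rot":[0,0,0]},{"grip":1,"translation":[-0.9,-0.5,0],"delta_rot":[0,0,0]},{"grip":1,"translation":[-0.9,-0.5,0],"delta_rot":[0,0,0]}]'
python3 - <<'E'
from h import *
a=[]
for cam in("top","scene"):
    a.append(read_camera(cam)[60:300,100:450,::-1])
    print(cam,*find("pot_navy",cam,.012,.077,.024),sep="\n  ")
cv2.imwrite("pics/c2.png",np.hstack(a))
E
```

```text
time_s: 21.98
tcp_pos: [0.6645, -0.0963, 0.0827]
tcp_rot: [0.647, 0.763, -0.001, -0.003]
contact_force: [0.5, -0.1, -0.6]
width: 0.0856
grip_force: 0.0
time_s: 22.23
tcp_pos: [0.6701, -0.0979, 0.1736]
tcp_rot: [0.647, 0.763, 0.002, 0.006]
contact_force: [1.4, 0.3, 1.5]
width: 0.0857
grip_force: 0.0
time_s: 22.48
tcp_pos: [0.574, -0.148, 0.1655]
tcp_rot: [0.647, 0.763, -0.0, 0.0]
contact_force: [0.1, -0.3, -0.4]
width: 0.0852
grip_force: 0.0
time_s: 22.9
tcp_pos: [0.4862, -0.1976, 0.1658]
tcp_rot: [0.647, 0.762, 0.0, 0.001]
contact_force: [0.1, -0.0, 1.0]
width: 0.0856
grip_force: 0.0
top
  (0.85, [0.6684, -0.0972], [292.0, 101.0], np.float64(0.91))
scene
  (0.74, [0.6685, -0.0981], [275.0, 249.0], np.float64(0.95))
  (0.38, [0.4561, 0.1309], [310.0, 157.0], np.float64(0.9))
```

View pics/c2.png

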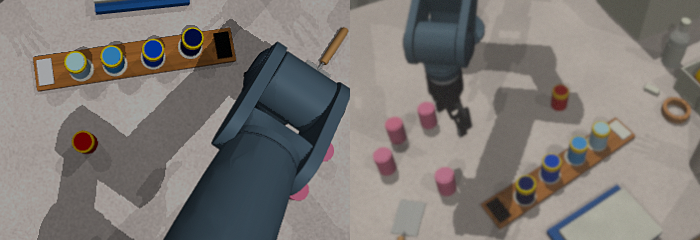

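In the crop all four blues stand upright on their discs: navy (193,40) next to the black tile, then royal, sky, and pale (78,65) by the white tile. Red (84,142) and the pinks haven't moved.

```bash
python3 -c "
from cell import ctrl; print(ctrl.job_done())"
```

```text
the job is handed in; nothing more can be done
None
```

The four blue pots stand upright on the white discs in order of shade, navy next to the black tile and pale at the white-tile end, each within about 2 mm of its disc's centre by the camera measurements; the red pot was left where it stood, and the job was handed in at about 23 s of the 106 s allowed.

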